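# Set the planing jig's stop one hole on and hold its pin in

### The job

On the planing jig, slide the dark wood blank forward along its guides, under the bridge, until its end is home against the end block, and leave it there. Then pull up the spring plunger of the sliding section on the slotted rail, move the section forward one hole so that its stop arm comes up behind the blank, and let the pin drop fully into that next hole. Finish while still holding: keep the knob firmly gripped between the fingers with the pin fully down in its hole and do not let go, leaving undisturbed the tools and bits lying around.

Things in the scene. Friction and masses are not known exactly. Their poses are not given: they have to be found in the camera images.
- jig: Plywood planing jig fixed to the bench: board 200 mm (its x) by 480 mm (its y), 12 mm thick. Origin: centre of the board's underside, on the bench top; its y axis is 'forward' (the way blank and stop go), z up. All jig numbers below are mm in this frame. The blank's channel runs along x = -50 on the board (z = 12), the slotted rail along x = 45 (top z = 32, square 14 mm holes 70 mm apart).
- channel (a point): Point on the board in the middle of the blank's channel (x = -50, y = 0, z = 12). Low wooden guide lips on either side, 8 mm high (tops z = 20), from y = -65 to 160, leave the 40 mm blank 2 mm of play each side.
- bridge (a point): Centre of the underside of the steel bridge bar over the channel (x = -50, y = 140, z = 52): 20 mm long in y, top z = 62 with bolt heads to 65, on posts 62 mm apart inside; 4 mm clear above the blank.
- end_face (a point): Point on the rear face of the wooden end block (x = -50, y = 160, z = 30) that the blank's front end must meet; block 70 mm wide, top z = 57.
- blank_mid (a point): Centre of the loose dark wood blank, 40 mm (x) by 160 mm (y, lengthwise) by 36 mm high, 0.12 to 0.24 kg, lying in the channel (top z = 48). Home = this point at y = 80; it starts 38 to 68 mm short of that. Its rear half is free to be gripped across the 40 mm width, above the lips, with over 40 mm clear on each side.
- blank_front (a point): Centre of the blank's front end face, 80 mm ahead of blank_mid (at y = 160 when home).
- stop_face (a point): Middle of the front face of the stop arm, on the channel's centre line; the arm is 14 mm thick, z = 23 to 51, fixed to the sliding section. Starts at about y = -74; one hole on it is at y = -4, which leaves 4 mm to a blank that is home.
- knob (a point): Centre of the plunger's round black knob, 30 mm diameter, 26 mm high, axis upright, on top of the sliding grey tube section (52 mm wide across the rail, 80 mm long, top z = 41, steel collar 22 mm across to z = 48). On the rail's line (x = 45), 40 mm behind stop_face; with the pin in, its centre is at z = 67 and its underside at z = 54. It rises with the plunger and travels with the section.
- plunger (a joint): Lift of the plunger (m): 0 = pin fully in a hole; the 10 mm square pin is clear of the rail above 0.009, rides on the rail's top at 0.009 if let go between holes, stops at 0.018. A spring pulls it down with about 5 N at 0 and 7 N at 0.018.
- stop (a joint): Travel of the sliding section along the rail (m): 0 = in the hole it starts in (play up to 2 mm each way), grows forward; next hole at 0.070. Drags with about 2.5 N and can be towed by the knob; the pin locks it while in a hole.
- plane: Bystander, leave where it is: hand plane, 160 mm long, 60 mm high; origin at the centre of its underside.
- mallet: Bystander, leave where it is: wooden mallet, 260 mm long; origin at the centre of its underside.
- chisel: Bystander, leave where it is: chisel with a wooden handle, 200 mm long; origin at the centre of its underside.
- gauge: Bystander, leave where it is: wooden marking gauge, 190 mm long; origin at the centre of its underside.
- offcut: Bystander, leave where it is: wood offcut 60 x 90 x 30 mm; origin at the centre of its underside.
- wedge: Bystander, leave where it is: thin wooden strip 24 x 70 x 14 mm lying on the jig's board between the blank and the rail; origin at the centre of its underside.
- screws: Bystander, leave where it is: glass jar, 60 mm across, 70 mm high; origin at the centre of its underside.
Things that resemble listed ones, but are neither listed nor needed, are in the scene too. What is shaped like the part that bears blank_mid but green or purple is not meant.

How it is judged:
On the way, in this order (a step that is already met when the one before it is completed fails the run):
1. the blank is home against the end block, the stop still in its first hole (y of blank_front in the frame of jig above 0.157 m and z of blank_mid in the frame of jig below 0.034 m and value of joint stop below 0.01 m), for 0.2 s.
2. the plunger is pulled and the section is on its way between the holes, the blank still home (y of blank_front in the frame of jig above 0.157 m and value of joint plunger above 0.006 m and value of joint stop above 0.02 m), for 0.1 s.
3. the pin is fully in the next hole (y of blank_front in the frame of jig above 0.157 m and value of joint stop between 0.0665 and 0.0735 m and value of joint plunger below 0.002 m), for 0.2 s.
At the end, for the whole second after the job is handed in: Blank flat and at rest, front end within 3 mm of the end block; sliding section at the next hole (70 mm on, within 3.5 mm), pin in (lift under 2 mm); fingers still gripping the knob (over 4 N, grasp point within 28 mm of its centre) through the last second (all of step 3 and z of blank_mid in the frame of jig below 0.034 m and linear speed of blank below 0.02 m/s and velocity of joint stop below 0.01 m/s and contact force between the fingers and plunger above 4 N and distance between the grasp point and knob below 0.028 m); the arm keeps its last pose, push and grip.
It fails at once if a bystander on or around the jig is disturbed (moved over 25 mm) (distance of any of plane, mallet, chisel, gauge, offcut, wedge, screws from where it was at the start of the episode above 0.025 m).
It also fails if it takes over 48 s, if anything falls off the work surface, if the arm or the gripper's body presses on something with over 40 N, if the wrist force passes 120 N, or if a joint passes its speed limit or range.

### The arm

A 6-joint arm with a two-finger parallel gripper is mounted at the origin on the work surface. World frame = base frame: x ahead of the robot, y to its left, z up, the work surface at z = 0. Lengths are in m, angles in rad, forces in N, time in s.
With the tool pointing down it reaches from about 0.35 to 0.975 m from the base axis. Payload 4.9 kg.
Tool frame: the origin (TCP) lies at the very end of the fingers, on their centre line; the grasp point (between the pads) lies 19 mm behind it; z points along the fingers, x is the direction in which the jaws open and shut, and the axes are right-handed (so a half turn about z gives the same grasp; the last joint's range is limited). The gripper opens to 85 mm and grips with 20 to 120 N. Pads are 22 mm wide; open, the fingers measure 114 mm over their backs; the gripper's body (76 mm by 85 mm) begins 54 mm behind the grasp point. The pads swing forward as they close: fully open they stand 13 mm farther back than shut.
Start: joints at [1.231, 0.053, 1.613, -0, 1.476, -0.119], TCP at [0.137, 0.61, 0.231] pointing down, gripper open.
Joint ranges: [-3.01, 3.01], [-1.01, 2.22], [0.06, 2.58], [-1.02, 4.17], [0.09, 2.62], [-3.14, 3.14]. Speed limits (rad/s): [2.57, 2.57, 3.14, 3.14, 3.14, 3.14].

### API

Orientations are given as a unit quaternion [w, x, y, z].
In Python, from plant import * gives the robot as it stands.
- The arm moves only by the shell command python3 -m inch 'ROWS'. ROWS is text: rows parted by semicolons, each of 7 numbers parted by spaces: the shift along the tool's x, y, z in m, then the turn, a rotation vector about the tool's x, y, z in rad, then the closure, from 0 (fully open) to 1 (shut). A call has 1 to 10 rows; each row shifts and turns the commanded pose from where the row before left it, along the tool's axes as they then stand; what a row does not reach is not made up. A row lasts 1/12 s, in which the tool goes at most 41.7 mm and 7.16 degrees, less where a joint would pass 70% of its speed; a pose out of reach is approached as far as the arm can. A call with a gripper value outside its range is refused whole. The fingers move at their own pace and stop on an object; the grip force is fixed at half the most. Time passes only in rows, so rows that do not move let the fingers close. It gives the time, the measured TCP pose, the force and the opening at its end, in the units of the state.
- state(): the state, without advancing time (a new reading comes with each control period).
- grab_frame(name): name is "scene" or "top"; returns the picture (480x640x3 uint8, blue, green, red); there is no depth.
- camera_info(name): a dict with "vertical_fov" (degrees; the focal length in pixels is half the picture's height over the tangent of half this angle, whatever the lens; pixels are square), "cx", "cy" (the principal point, pixels), "origin" and "rotation" of the camera in the world. Camera axes: x right, y down, z forward; pixel columns grow to the right and rows downward; lengths in m; the calibration is good to about 2 mm. A picture is of the moment at which its call begins. camera_info takes no time and is no camera call.
- job_done(): hands the job in, once; it reports no verdict.
The state is a dict: "time": time; "joint_pos": joint angles; "joint_vel": joint speeds; "joint_efforts": joint torques, N m; "tool_pos": TCP position; "tool_rot": TCP orientation; "contact_force": force on the tool from outside, world axes, zero at the start; "ft_torque": the same for the moment, N m; "gripper_width": opening from 0.0 (shut) to 1.0 (fully open).
Only numpy, scipy, OpenCV 4.12 (cv2) and the standard library are available. Lean on these libraries where they do the work, as an engineer would, in place of code of your own. Each camera call takes 0.05 s, during which the arm holds its last target.

## Working session

There is one attempt and no reset: what is moved stays moved. The work goes in short steps, Python scripts to look and compute and a shell command to move; the robot and the scene stay as the last step left them, time stands still between calls to the robot, and variables do not carry over. Pictures are saved under pics/ and viewed, and the job is handed in when it is done.

```bash
ls; mkdir -p pics
python3 - <<'E'
from plant import *
import cv2
s=state()
print(s)
for n in ("scene","top"):
    print(n,camera_info(n)); cv2.imwrite(f"pics/{n}0.png",grab_frame(n))
E
```

```text
pics
{'time': 0.0, 'joint_pos': array([ 1.23098434e+00,  5.33554893e-02,  1.61430856e+00, -1.32293596e-06,
        1.47599107e+00, -1.19001841e-01]), 'joint_vel': array([ 0.00034647, -0.00125805,  0.00026921,  0.00153114, -0.00343392,
       -0.0011744 ]), 'joint_efforts': array([ 7.08883199e-04, -3.93680406e+01, -3.70170665e+01, -8.78251353e-05,
        7.01928380e-03, -1.24505837e-05]), 'tool_pos': array([0.13667825, 0.60922973, 0.23005517]), 'tool_rot': array([ 5.44829788e-04,  7.80710813e-01,  6.24891641e-01, -8.75559918e-04]), 'contact_force': array([ 0.52604041, -0.49471298,  0.5308284 ]), 'ft_torque': array([ 0.02716444, -0.0263356 ,  0.01493148]), 'gripper_width': 1.0040777419825067}
scene {'vertical_fov': 48.530790238830676, 'cx': 317.9342730357342, 'cy': 245.11411420921348, 'origin': array([1.12635285, 0.27638539, 0.8659149 ]), 'rotation': array([-0.18000426,  0.54680575,  0.77301097, -0.26656329])}
top {'vertical_fov': 51.65880988060401, 'cx': 317.00750255966653, 'cy': 242.40300589817852, 'origin': array([0.38414506, 0.04817108, 1.07467647]), 'rotation': array([ 0.04996674, -0.7025705 ,  0.7075162 , -0.05760951])}
```

View pics/scene0.png

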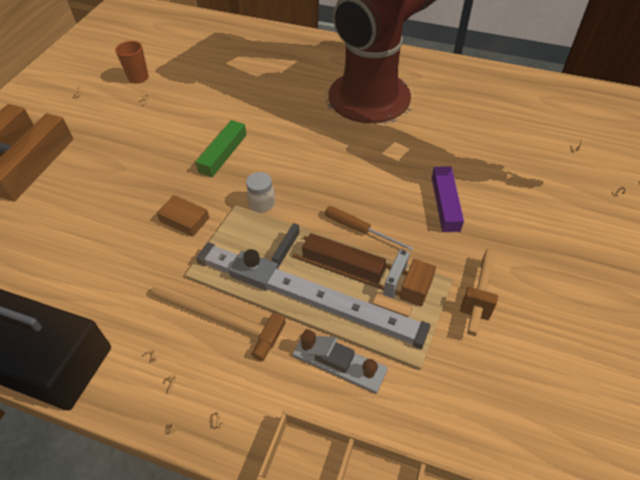

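View pics/top0.png

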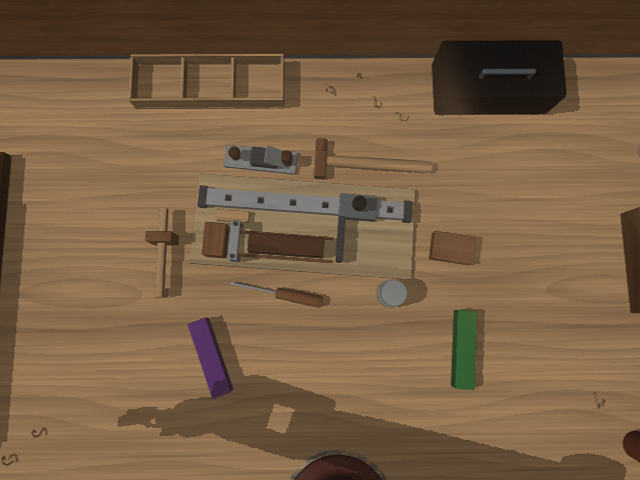

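Run:
```python
import cv2
t=cv2.imread('pics/top0.png');s=cv2.imread('pics/scene0.png')
def crop(im,x,y,w,h,k,name):
    c=cv2.resize(im[y:y+h,x:x+w],None,fx=k,fy=k,interpolation=cv2.INTER_CUBIC)
    for i in range(0,w,20): cv2.line(c,(i*k,0),(i*k,6 if (x+i)%100 else 14),(0,255,255),1); cv2.putText(c,str(x+i),(i*k,20),0,.35,(0,255,255))
    for i in range(0,h,20): cv2.line(c,(0,i*k),(6,i*k),(0,255,255),1); cv2.putText(c,str(y+i),(8,i*k+4),0,.35,(0,255,255))
    cv2.imwrite(name,c)
crop(t,180,160,250,130,3,'pics/tc.png')
crop(s,180,200,280,180,2,'pics/sc.png')
```

```text
(no output)
```

View pics/tc.png

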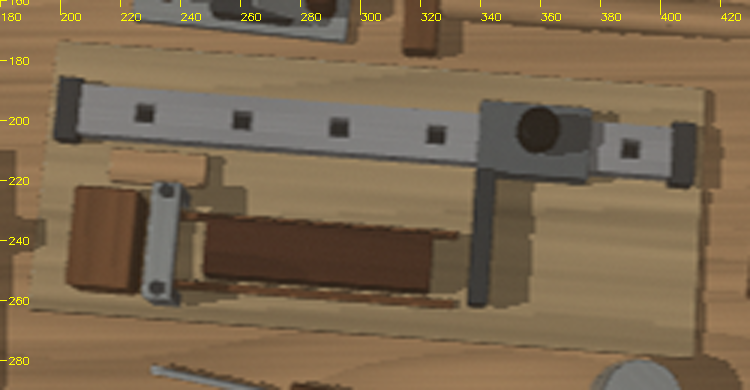

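View pics/sc.png

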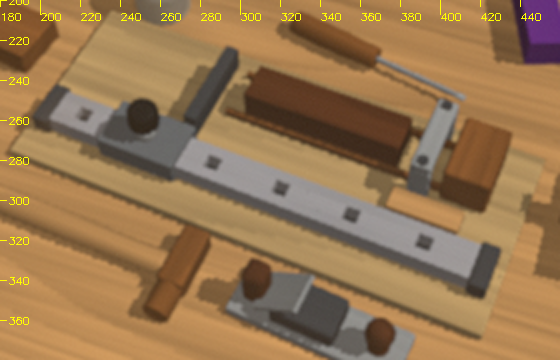

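```bash
cat > h.py <<'E'
import numpy as np, cv2
from scipy.spatial.transform import Rotation as R
from scipy.optimize import least_squares
from plant import *
def q2R(q): return R.from_quat([q[1],q[2],q[3],q[0]])
def proj(n,P):
    c=camera_info(n); f=240/np.tan(np.radians(c['vertical_fov']/2))
    p=q2R(c['rotation']).inv().apply(np.atleast_2d(P)-c['origin'])
    return np.c_[c['cx']+f*p[:,0]/p[:,2], c['cy']+f*p[:,1]/p[:,2]]
def ray(n,uv,z):
    c=camera_info(n); f=240/np.tan(np.radians(c['vertical_fov']/2))
    d=q2R(c['rotation']).apply([(uv[0]-c['cx'])/f,(uv[1]-c['cy'])/f,1]); o=c['origin']
    return o+d*(z-o[2])/d[2]
def J(p,P):
    P=np.atleast_2d(np.array(P,float))/1000; return R.from_euler('z',p[2]).apply(P)+[p[0],p[1],0]
def Jinv(p,W): return R.from_euler('z',-p[2]).apply(np.atleast_2d(W)-[p[0],p[1],0])*1000
E
cat > fit.py <<'E'
from h import *
T=[((100,240,12),199.3,174),((100,-240,12),415.7,190),((-100,240,12),191.7,262.7),((-100,-240,12),412,278.7),
((45,166,32),228.3,197.7),((45,96,32),260.7,200.3),((45,26,32),293,202.7),((45,-44,32),325.3,205),((45,-184,32),390,209.7)]
S=[((45,-184,32),222.5,257.5),((45,-44,32),287,281),((45,26,32),320.5,294),((45,96,32),355.5,307),((45,166,32),392.5,321),
((100,240,12),420,368.5),((100,-240,12),185,275),((-100,240,12),452.5,280)]
def res(p,l=(('top',T),('scene',S))):
    return np.concatenate([(proj(n,J(p,[a[0] for a in L]))-[a[1:] for a in L]).ravel() for n,L in l])
for l in ((('top',T),),(('scene',S),),(('top',T),('scene',S))):
    r=least_squares(res,[.5,.05,0],kwargs=dict(l=l)); print(r.x,np.round(r.fun,1))
p=r.x; np.save('p.npy',p)
s=state(); print('tool axes',q2R(s['tool_rot']).as_matrix().round(3).tolist())
for nm,n,uv,z in [('blank rear a','top',(324.7,237.7),48),('blank rear b','top',(323.3,257.7),48),('front a','top',(248.5,232),48),('knob','top',(359,203),80),('arm front top','top',(337,262),51),('knob s','scene',(251.5,255),80)]:
    print(nm,Jinv(p,ray(n,uv,z/1000)).round(1))
print(J(p,[(-50,0,0),(45,-114,0)]))
E
python3 fit.py
```

```text
[ 0.58424103  0.06385403 -0.07806098] [-0.2 -0.4  0.1 -1.  -2.5  0.7  0.1  0.6  0.3  0.3  0.3  0.   0.5 -0.1
  0.6 -0.1  0.8 -0.2]
[ 0.58600123  0.07050788 -0.08324284] [-0.4 -0.6 -0.6  0.2 -0.2  0.1  0.1  0.5 -0.3  0.3  1.1 -0.  -0.6 -0.6
  0.7 -0.4]
[ 0.5850166   0.06742066 -0.08075383] [-1.6 -1.  -1.4 -1.  -4.2  0.  -1.7  0.5 -1.3 -0.2 -1.3 -0.5 -1.1 -0.5
 -1.  -0.4 -0.9 -0.3 -1.7 -1.2 -1.9 -0.6 -1.5 -0.8 -1.3 -0.5 -1.7 -0.8
 -0.3 -1.4 -1.8 -1.2 -0.8 -1.5]
tool axes [[0.219, 0.976, -0.001], [0.976, -0.219, -0.002], [-0.002, -0.0, -1.0]]
blank rear a [[-29.5 -49.8  48. ]]
blank rear b [[-71.9 -49.8  48. ]]
front a [[-29.4 110.6  48. ]]
knob [[  42.6 -114.6   80. ]]
arm front top [[-79.1 -78.8  51. ]]
knob s [[  47.2 -108.6   80. ]]
[[ 0.53517954  0.07145396  0.        ]
 [ 0.62067402 -0.04983781  0.        ]]
```

```bash
R="-0.027 0.030 0 0 0 0 0"; python3 -m inch '-0.027 0.030 0 0 0 0.08 0; -0.029 0.027 0 0 0 0.08 0;-0.030 0.025 0 0 0 0.08 0;-0.032 0.023 0 0 0 0.08 0;-0.034 0.021 0 0 0 0.08 0;-0.035 0.018 0 0 0 0.08 0;-0.037 0.015 0 0 0 0.08 0;-0.038 0.012 0 0 0 0.08 0;-0.039 0.009 0 0 0 0.08 0;-0.039 0.006 0 0 0 0.08 0'
```

```text
time: 0.93
tool_pos: [0.1077, 0.2509, 0.2303]
tool_rot: [0.001, 0.963, 0.268, -0.001]
contact_force: [-0.8, -0.4, 0.9]
gripper_width: 1.0
```

```bash
cat >> h.py <<'E'
def togo(jx,jy,z):
    p=np.load('p.npy'); s=state(); Rt=q2R(s['tool_rot'])
    w=J(p,[(jx,jy,0)])[0]; w[2]=z
    yaw=np.arctan2(*Rt.as_matrix()[[1,0],0])
    print('jig now',Jinv(p,s['tool_pos']).round(1),'shift tool',Rt.inv().apply(w-s['tool_pos']).round(4),'turn z',round(yaw-p[2],4),
      'tilt corr',(Rt.inv().apply(np.cross(Rt.apply([0,0,1]),[0,0,-1]))).round(4),'j',s['joint_pos'].round(2))
E
python3 -c "
from h import *
togo(-50,-20,.23)"
```

```text
jig now [[-490.5  144.4  230.3]] shift tool [2.613e-01 3.909e-01 2.000e-04] turn z 0.6244 tilt corr [0.0009 0.0016 0.    ] j [ 0.89 -0.98  2.34 -0.    1.78  0.35]
```

```bash
python3 -m inch '0.022 0.032 0 0 0 0 0;0.022 0.032 0 0 0 0 0;0.022 0.032 0 0 0 0 0;0.022 0.032 0 0 0 0 0;0.022 0.032 0 0 0 0 0;0.022 0.032 0 0 0 0 0;0.022 0.032 0 0 0 0 0;0.022 0.032 0 0 0 0 0;0.022 0.032 0 0 0 0 0;0.022 0.032 0 0 0 0 0'; python3 -m inch '0.020 0.035 0 0 0 0 0;0.021 0.035 0 0 0 0 0;0 0 0 0 0 0.12 0;0 0 0 0 0 0.12 0;0 0 0 0 0 0.12 0;0 0 0 0 0 0.12 0;0 0 0 0 0 0.12 0;0 0 0 0 0 0.025 0;0 0 0 0 0 0 0;0 0 0 0 0 0 0'
python3 - <<'E'
from h import *
togo(-50,-20,.23)
for n in ("scene","top"): cv2.imwrite(f"pics/{n}1.png",grab_frame(n))
E
```

```text
time: 1.77
tool_pos: [0.4646, 0.0936, 0.2305]
tool_rot: [-0.0, 0.963, 0.271, -0.0]
contact_force: [-0.2, 0.4, 0.6]
gripper_width: 0.994
time: 2.6
tool_pos: [0.5344, 0.0568, 0.2308]
tool_rot: [0.0, 0.999, -0.037, -0.0]
contact_force: [-0.6, 1.2, -0.0]
gripper_width: 1.004
jig now [[-49.6 -14.7 230.8]] shift tool [-0.0005  0.0053  0.0008] turn z 0.0067 tilt corr [0.     0.0008 0.    ] j [-0.03 -0.16  1.82 -0.    1.48  0.04]
```

View pics/scene1.png

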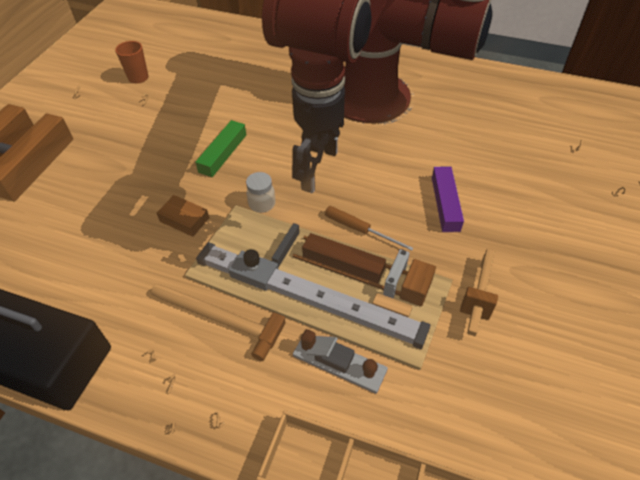

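View pics/top1.png

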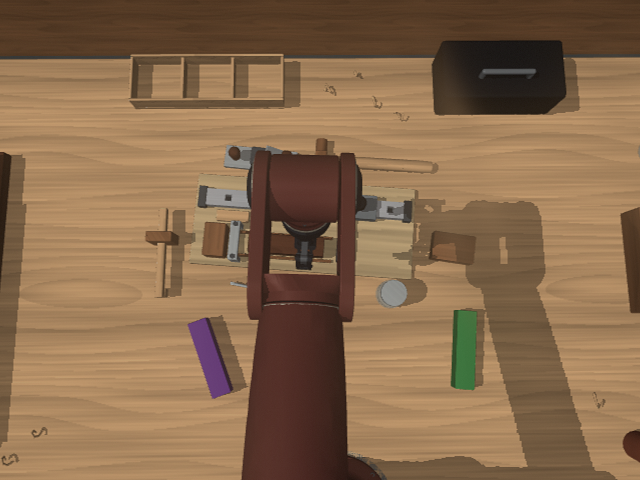

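```bash
python3 -m inch '0 0.001 0.03 0 0 0.006 0;0 0.001 0.03 0 0 0 0;0 0.001 0.03 0 0 0 0;0 0.001 0.03 0 0 0 0;0 0.001 0.02 0 0 0 0;0 0 0 0 0 0 0;0 0 0 0 0 0 0'
python3 - <<'E'
from h import *
togo(-50,-20,.026)
im=grab_frame("scene"); cv2.imwrite("pics/scene2.png",im)
s=state(); Rt=q2R(s['tool_rot'])
pts=[]
for x in (-.0425,.0425,-.057,.057):
  for y in (-.011,.011): pts.append(s['tool_pos']+Rt.apply([x,y,-.013]))
k=4;x0,y0,w,h=220,120,200,150
c=cv2.resize(im[y0:y0+h,x0:x0+w],None,fx=k,fy=k,interpolation=cv2.INTER_CUBIC)
for u,v in proj('scene',pts): cv2.circle(c,(int((u+.5-x0)*k),int((v+.5-y0)*k)),3,(0,255,0),-1)
cv2.imwrite('pics/s2c.png',c)
E
```

```text
time: 3.28
tool_pos: [0.5333, 0.0518, 0.0903]
tool_rot: [-0.0, 0.999, -0.04, -0.001]
contact_force: [0.4, -1.0, 0.4]
gripper_width: 1.0
jig now [[-50.2 -19.7  90.3]] shift tool [0.0004 0.0003 0.0643] turn z 0.0 tilt corr [0.0001 0.0029 0.    ] j [-0.04 -0.03  1.94  0.    1.23  0.04]
```

View pics/s2c.png

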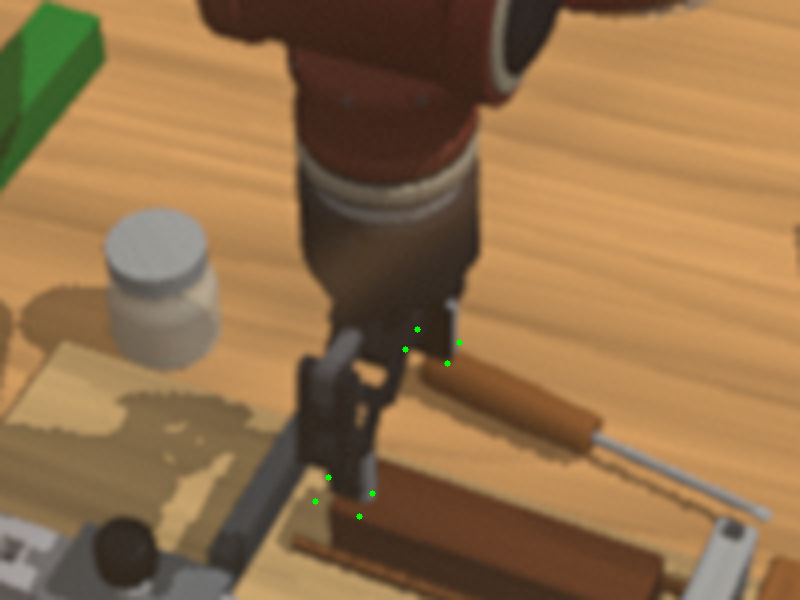

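```bash
python3 -c "
import numpy as np
np.save('p.npy',[.5858,.0698,-.0822])
from h import *
togo(-50,-20,.026)"
python3 -m inch '0 0 0.02 0 0 0.002 0;0 0 0.02 0 0 0 0;0 0 0.015 0 0 0 0;0 0 0.009 0 0 0 0;0 0 0 0 0 0 0;0 0 0 0 0 0 0'
python3 - <<'E'
from h import *
togo(-50,-20,.026)
im=grab_frame("scene")
k=4;x0,y0,w,h=220,150,200,150
cv2.imwrite('pics/s3c.png',cv2.resize(im[y0:y0+h,x0:x0+w],None,fx=k,fy=k,interpolation=cv2.INTER_CUBIC))
E
```

```text
jig now [[-49.3 -22.2  92.2]] shift tool [-0.0007 -0.0022  0.0662] turn z 0.0014 tilt corr [-0.0001 -0.0009 -0.    ] j [-0.04 -0.03  1.94  0.    1.23  0.04]
time: 3.83
tool_pos: [0.5354, 0.0518, 0.0287]
tool_rot: [0.0, 0.999, -0.041, 0.001]
contact_force: [0.5, -0.2, 0.9]
gripper_width: 1.0
jig now [[-48.8 -22.1  28.7]] shift tool [-0.0012 -0.0021  0.0027] turn z -0.0006 tilt corr [-0.0001 -0.002  -0.    ] j [-0.04  0.06  1.96 -0.    1.11  0.04]
```

View pics/s3c.png

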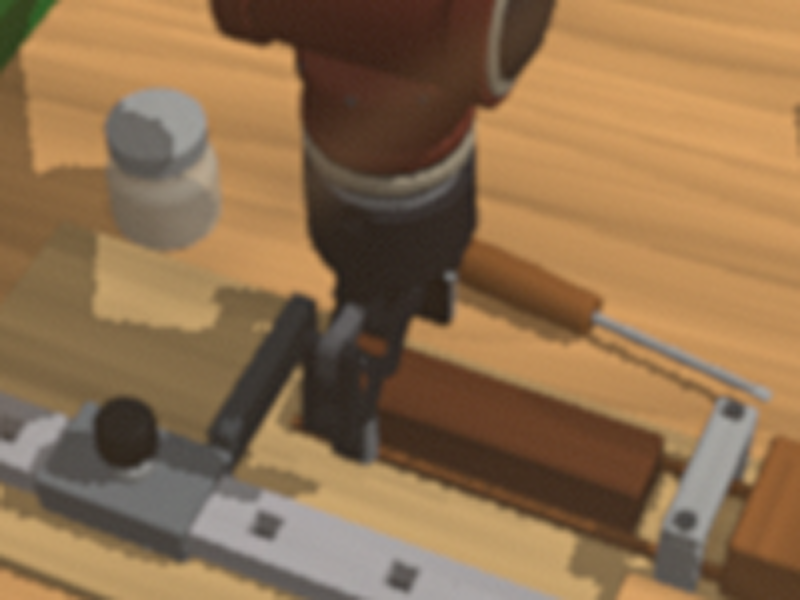

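Fingers straddle the blank's rear half (near pad at crop (355,440)), clear of the stop arm. Close.

```bash
python3 -m inch '-0.001 0 0.001 0 0 0 0.3;0 0 0 0 0 0 0.6;0 0 0 0 0 0 1;0 0 0 0 0 0 1;0 0 0 0 0 0 1;0 0 0 0 0 0 1;0 0 0 0 0 0 1'; python3 -c "
from h import *
togo(-50,-20,.026)"
```

```text
time: 4.47
tool_pos: [0.5341, 0.0518, 0.0272]
tool_rot: [0.0, 0.999, -0.042, 0.001]
contact_force: [-0.4, -0.9, 6.4]
gripper_width: 0.455
jig now [[-50.1 -22.2  27.2]] shift tool [ 0.0001 -0.0022  0.0012] turn z -0.0008 tilt corr [-0.0001 -0.0015  0.    ] j [-0.04  0.06  1.97 -0.    1.11  0.04]
```

```bash
python3 -m inch '0 0 -0.0005 0 0 0 1;0 -0.005 0 0 0 0 1;0 -0.008 0 0 0 0 1;0 -0.008 0 0 0 0 1;0 -0.008 0 0 0 0 1;0 -0.006 0 0 0 0 1;0 -0.004 0 0 0 0 1;0 0 0 0 0 0 1';python3 -c "
from h import *
togo(-50,-20,.026)"
```

```text
time: 5.13
tool_pos: [0.5369, 0.0923, 0.0271]
tool_rot: [-0.0, 0.999, -0.041, 0.0]
contact_force: [-0.6, 0.2, 5.3]
gripper_width: 0.456
jig now [[-50.6  18.4  27.1]] shift tool [0.0006 0.0384 0.0011] turn z 0.0004 tilt corr [-0.0008 -0.0006 -0.    ] j [0.03 0.08 1.95 0.   1.11 0.11]
```

```bash
for i in 1 2 3; do :; done; python3 -m inch '0 -0.002 0 0 0 0 1;0 -0.002 0 0 0 0 1;0 -0.001 0 0 0 0 1;0 0 0 0 0 0 1'; python3 -m inch '0 -0.001 0 0 0 0 1;0 -0.001 0 0 0 0 1;0 -0.001 0 0 0 0 1;0 0 0 0 0 0 1'; python3 -m inch '0 -0.001 0 0 0 0 1;0 -0.001 0 0 0 0 1;0 0 0 0 0 0 1'
```

```text
time: 5.47
tool_pos: [0.5373, 0.0965, 0.0272]
tool_rot: [0.0, 0.999, -0.041, 0.0]
contact_force: [0.1, -2.6, 4.9]
gripper_width: 0.454
time: 5.8
tool_pos: [0.5375, 0.0988, 0.0272]
tool_rot: [0.001, 0.999, -0.041, 0.0]
contact_force: [-1.0, -5.1, 5.6]
gripper_width: 0.455
time: 6.05
tool_pos: [0.5375, 0.0988, 0.0272]
tool_rot: [0.003, 0.999, -0.041, -0.0]
contact_force: [-1.7, -12.0, 7.2]
gripper_width: 0.452
```

```bash
python3 -m inch '0 -0.001 0 0 0 0 1;0 0 0 0 0 0 1;0 0 0 0 0 0 1'
python3 - <<'E'
from h import *
k=4
im=grab_frame("scene");x0,y0,w,h=280,180,180,140
p=np.load('p.npy')
c=cv2.resize(im[y0:y0+h,x0:x0+w],None,fx=k,fy=k,interpolation=cv2.INTER_CUBIC)
for u,v in proj('scene',J(p,[(-30,160,48),(-70,160,48),(-30,0,48)])): cv2.circle(c,(int((u+.5-x0)*k),int((v+.5-y0)*k)),2,(0,255,0),-1)
cv2.imwrite('pics/s4c.png',c)
im=grab_frame("top");x0,y0,w,h=180,160,200,130
cv2.imwrite('pics/t4c.png',cv2.resize(im[y0:y0+h,x0:x0+w],None,fx=k,fy=k,interpolation=cv2.INTER_CUBIC))
E
```

```text
time: 6.3
tool_pos: [0.5376, 0.0988, 0.0272]
tool_rot: [0.004, 0.999, -0.041, -0.0]
contact_force: [-1.1, -16.2, 7.4]
gripper_width: 0.453
```

View pics/s4c.png

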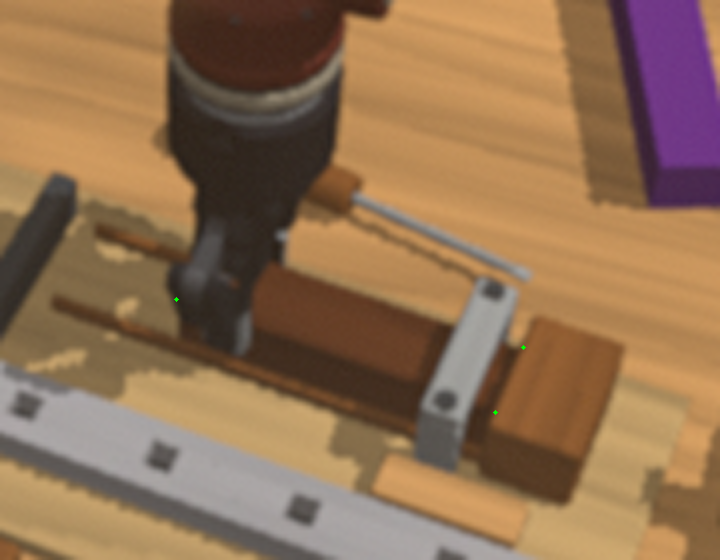

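View pics/t4c.png

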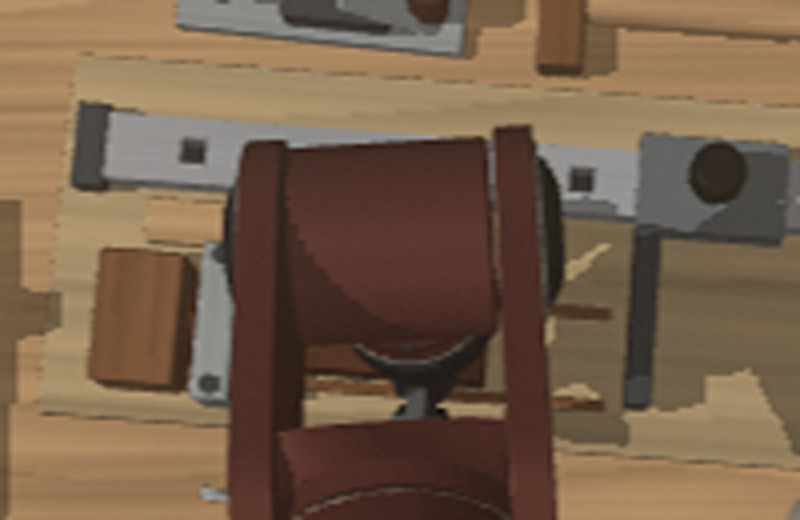

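```bash
python3 -m inch '0 0.002 0 0 0 0 1;0 0 0 0 0 0 0.6;0 0 0 0 0 0 0.2;0 0 0 0 0 0 0;0 0 0 0 0 0 0;0 0 0 0 0 0 0'; python3 -m inch '0 0 -0.02 0 0 0 0;0 0 -0.03 0 0 0 0;0 0 -0.035 0 0 0 0;0 0 -0.035 0 0 0 0;0 0 0 0 0 0 0;0 0 0 0 0 0 0'; python3 -c "
from h import *
togo(45,-114,.14)"
```

```text
time: 6.9
tool_pos: [0.5365, 0.1004, 0.026]
tool_rot: [-0.0, 0.999, -0.041, -0.001]
contact_force: [0.4, 0.8, 0.4]
gripper_width: 0.985
time: 7.4
tool_pos: [0.5391, 0.1002, 0.1498]
tool_rot: [-0.0, 0.999, -0.041, 0.003]
contact_force: [0.3, -0.4, -1.1]
gripper_width: 1.0
jig now [[-49.1  26.5 149.8]] shift tool [0.0941 0.1404 0.0102] turn z -0.0004 tilt corr [-0.0012 -0.0057  0.    ] j [ 0.05 -0.07  1.87  0.    1.33  0.13]
```

```bash
python3 -m inch '0.019 0.028 0 0 0 0 0;0.019 0.028 0 0 0 0 0;0.019 0.028 0 0 0 0 0;0.019 0.028 0 0 0 0 0;0.018 0.028 0 0 0 0 0;0 0 0.01 0 0 0 0;0 0 0.01 0 0 0 0;0 0 0.01 0 0 0 0;0 0 0 0 0 0 0;0 0 0 0 0 0 0'
python3 - <<'E'
from h import *
togo(45,-114,.05)
k=4
im=grab_frame("scene");x0,y0,w,h=180,150,200,150
cv2.imwrite('pics/scene5.png',im)
c=cv2.resize(im[y0:y0+h,x0:x0+w],None,fx=k,fy=k,interpolation=cv2.INTER_CUBIC)
p=np.load('p.npy'); s=state(); Rt=q2R(s['tool_rot'])
pts=[s['tool_pos']+Rt.apply([x,y,-.013]) for x in (.0425,) for y in (-.011,.011)]
for u,v in proj('scene',np.r_[J(p,[(45,-114,80),(45,-114,54),(-30,0,48)]),pts]): cv2.circle(c,(int((u+.5-x0)*k),int((v+.5-y0)*k)),3,(0,255,0),-1)
cv2.imwrite('pics/s5c.png',c)
im=grab_frame("top");x0,y0,w,h=180,160,200,130
cv2.imwrite('pics/t5c.png',cv2.resize(im[y0:y0+h,x0:x0+w],None,fx=k,fy=k,interpolation=cv2.INTER_CUBIC))
E
```

```text
time: 8.23
tool_pos: [0.6175, -0.0462, 0.1144]
tool_rot: [-0.0, 0.999, -0.041, -0.002]
contact_force: [-0.0, 0.3, 0.5]
gripper_width: 1.003
jig now [[  41.2 -113.   114.4]] shift tool [0.0041 0.0011 0.0644] turn z 0.0007 tilt corr [-0.0006  0.0042  0.    ] j [-0.19  0.14  1.72  0.    1.28 -0.11]
```

View pics/s5c.png

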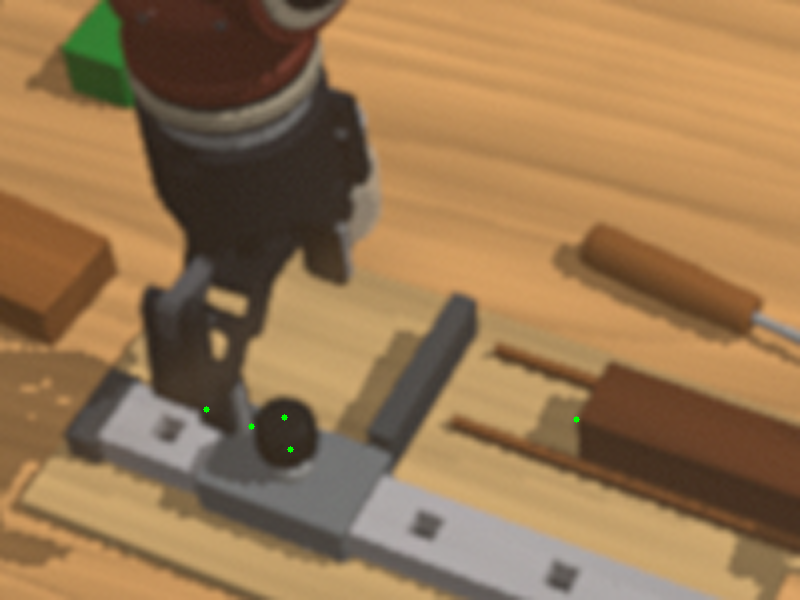

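View pics/t5c.png

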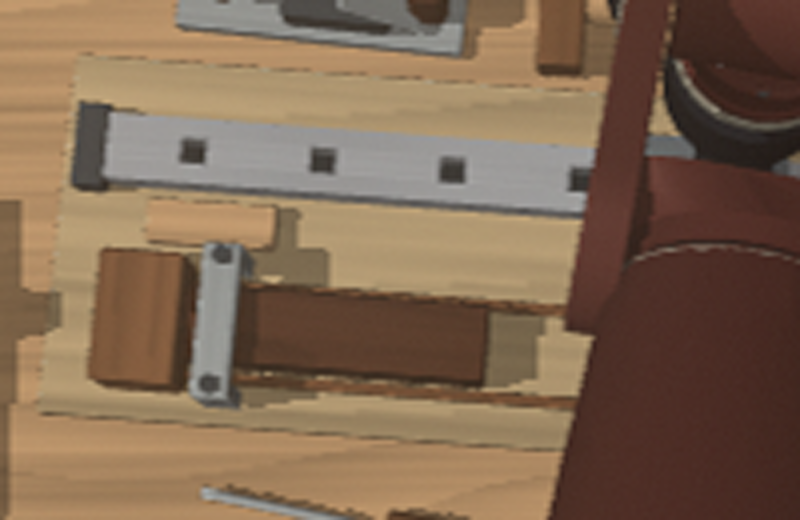

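Run:
```python
from h import *
pt=[.58424,.06385,-.07806]; ps=[.5860,.0705,-.08324]
for p,n,uv,z in [(pt,'top',(302.2,237.2),48),(pt,'top',(301,256.2),48),(pt,'top',(324.7,237.7),48),(ps,'scene',(325.5,252.5),48),(ps,'scene',(332,241),48),(pt,'top',(360,202.8),80),(ps,'scene',(251.5,255.5),75)]:
    w=ray(n,uv,z/1000); print(n,Jinv(p,w).round(1),w.round(4))
```

```text
top [[-31.5   1.1  48. ]] [0.5529 0.0674 0.048 ]
top [[-71.7   0.6  48. ]] [0.5128 0.07   0.048 ]
top [[-29.2 -46.1  48. ]] [0.5516 0.0202 0.048 ]
scene [[-35.4   0.7  48. ]] [0.5508 0.0741 0.048 ]
scene [[-66.1   0.9  48. ]] [0.5202 0.0769 0.048 ]
top [[  43.3 -113.1   80. ]] [ 0.6186 -0.0523  0.08  ]
scene [[  44.7 -113.4   75. ]] [ 0.6212 -0.0462  0.075 ]
```

```bash
python3 -m inch '0.003 0.001 0.015 0 0.002 0 0;0 0 0.02 0 0 0 0;0 0 0.02 0 0 0 0;0 0 0.012 0 0 0 0;0 0 0 0 0 0 0;0 0 0 0 0 0 0'
python3 - <<'E'
from h import *
togo(45,-114,.046)
k=4
im=grab_frame("scene");x0,y0,w,h=180,180,200,150
c=cv2.resize(im[y0:y0+h,x0:x0+w],None,fx=k,fy=k,interpolation=cv2.INTER_CUBIC)
cv2.imwrite('pics/s6c.png',c)
E
```

```text
time: 8.83
tool_pos: [0.6221, -0.0486, 0.0497]
tool_rot: [-0.0, 0.999, -0.041, 0.001]
contact_force: [0.4, -0.7, 0.2]
gripper_width: 1.003
jig now [[  45.9 -115.    49.7]] shift tool [-0.0009 -0.001   0.0037] turn z -0.0004 tilt corr [-0.0001 -0.0013 -0.    ] j [-0.2   0.22  1.75  0.    1.17 -0.11]
```

View pics/s6c.png

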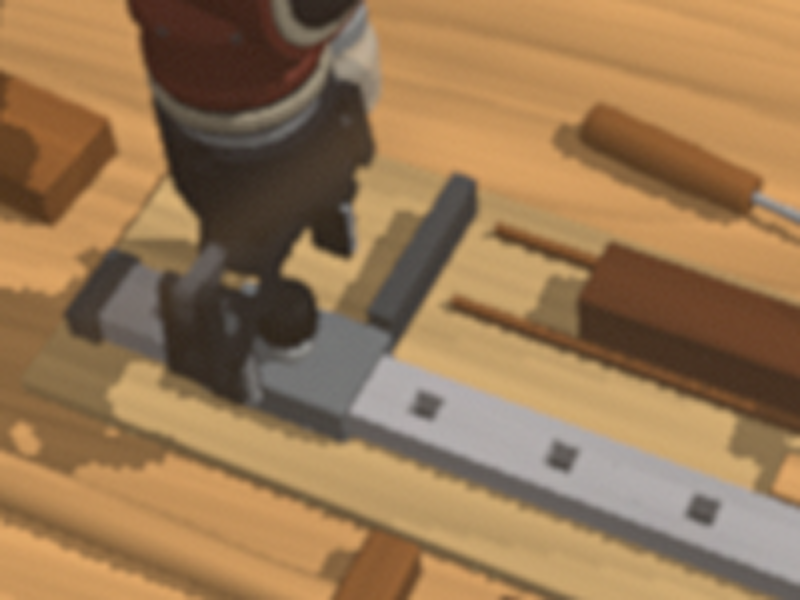

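```bash
python3 -m inch '-0.001 -0.001 0.002 0 0 0 0.3;0 0 0 0 0 0 0.6;0 0 0 0 0 0 1;0 0 0 0 0 0 1;0 0 0 0 0 0 1;0 0 0 0 0 0 1;0 0 0 0 0 0 1;0 0 0 0 0 0 1'
python3 - <<'E'
from h import *
togo(45,-114,.046)
k=4
im=grab_frame("scene");x0,y0,w,h=180,180,200,150
c=cv2.resize(im[y0:y0+h,x0:x0+w],None,fx=k,fy=k,interpolation=cv2.INTER_CUBIC)
cv2.imwrite('pics/s7c.png',c)
E
```

```text
time: 9.55
tool_pos: [0.621, -0.0478, 0.0487]
tool_rot: [0.0, 0.999, -0.041, 0.0]
contact_force: [-4.2, 0.3, 5.2]
gripper_width: 0.337
jig now [[  44.8 -114.3   48.7]] shift tool [ 0.0002 -0.0003  0.0027] turn z -0.0008 tilt corr [ 0.0001 -0.0005  0.    ] j [-0.2   0.22  1.75 -0.    1.17 -0.11]
```

View pics/s7c.png

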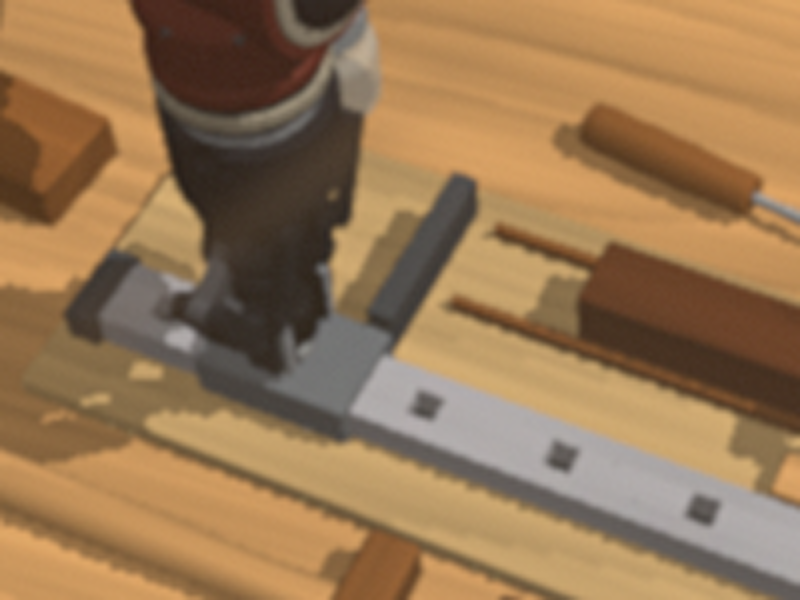

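```bash
python3 -m inch '0 0 -0.003 0 0 0 1;0 0 -0.004 0 0 0 1;0 0 -0.004 0 0 0 1;0 0 -0.003 0 0 0 1;0 0 0 0 0 0 1;0 0 0 0 0 0 1'
python3 - <<'E'
from h import *
togo(45,-114,.046)
k=4
im=grab_frame("scene");x0,y0,w,h=180,180,200,150
c=cv2.resize(im[y0:y0+h,x0:x0+w],None,fx=k,fy=k,interpolation=cv2.INTER_CUBIC)
cv2.imwrite('pics/s8c.png',c)
E
```

```text
time: 10.1
tool_pos: [0.6209, -0.0478, 0.0613]
tool_rot: [0.0, 0.999, -0.041, 0.0]
contact_force: [-0.5, -1.0, -6.0]
gripper_width: 0.334
jig now [[  44.7 -114.3   61.3]] shift tool [ 0.0003 -0.0003  0.0153] turn z -0.0008 tilt corr [ 0.    -0.001 -0.   ] j [-0.2   0.21  1.74  0.    1.19 -0.11]
```

View pics/s8c.png

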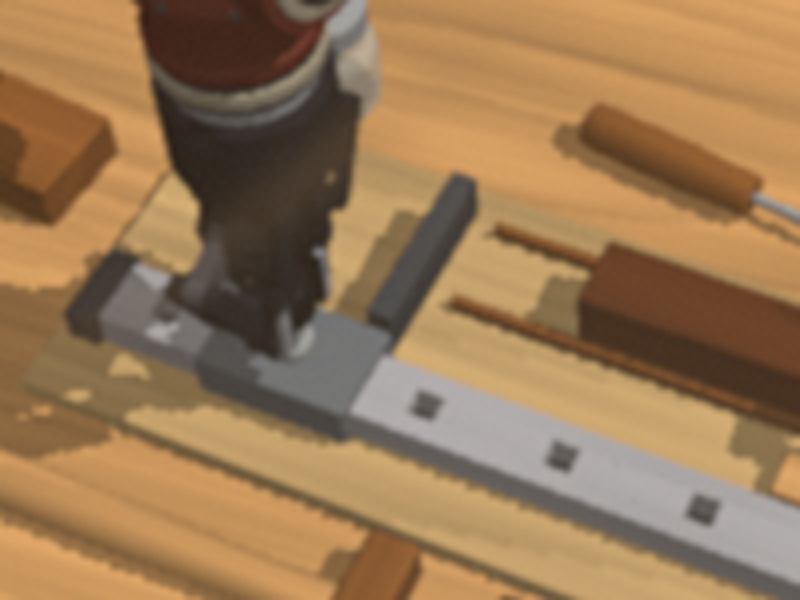

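```bash
python3 -m inch '0 -0.003 0 0 0 0 1;0 -0.007 0 0 0 0 1;0 -0.008 0 0 0 0 1;0 -0.008 0 0 0 0 1;0 -0.008 0 0 0 0 1;0 -0.008 0 0 0 0 1;0 -0.008 0 0 0 0 1;0 -0.008 0 0 0 0 1;0 -0.007 0 0 0 0 1;0 -0.005 0 0 0 0 1'; python3 -m inch '0 0 0 0 0 0 1;0 0 0 0 0 0 1;0 0 0 0 0 0 1'
python3 - <<'E'
from h import *
togo(45,-44,.0487)
k=4
im=grab_frame("scene");x0,y0,w,h=180,180,200,150
c=cv2.resize(im[y0:y0+h,x0:x0+w],None,fx=k,fy=k,interpolation=cv2.INTER_CUBIC)
cv2.imwrite('pics/s9c.png',c)
E
```

```text
time: 10.98
tool_pos: [0.6268, 0.0231, 0.0615]
tool_rot: [-0.0, 0.999, -0.041, 0.0]
contact_force: [-2.2, -2.8, -8.8]
gripper_width: 0.333
time: 11.23
tool_pos: [0.6268, 0.023, 0.0615]
tool_rot: [-0.001, 0.999, -0.041, 0.0]
contact_force: [-3.0, 2.6, -8.7]
gripper_width: 0.335
jig now [[ 44.7 -43.3  61.5]] shift tool [0.0003 0.0007 0.0128] turn z -0.0006 tilt corr [-0.0018 -0.0007  0.    ] j [-0.08  0.21  1.73  0.    1.19 -0.  ]
```

View pics/s9c.png

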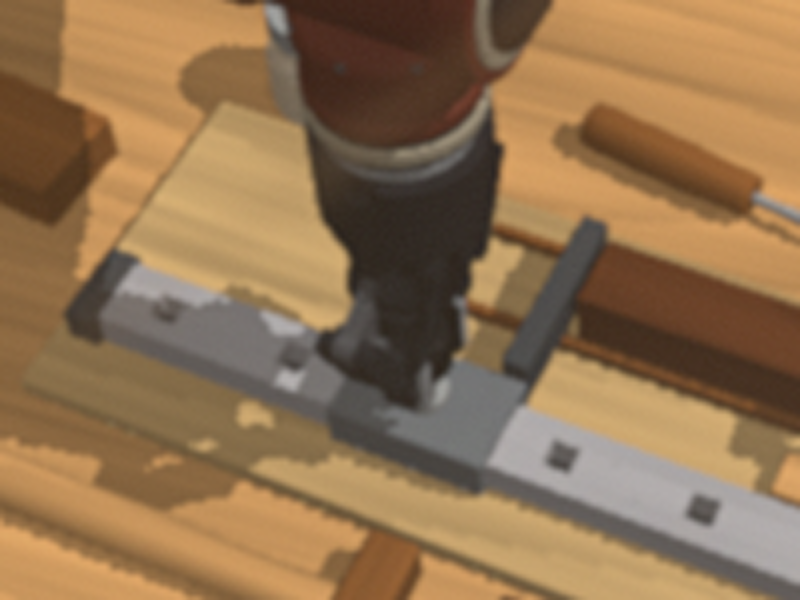

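```bash
python3 -m inch '0 0.001 0 0 0 0 1;0 0 0.003 0 0 0 1;0 0 0.003 0 0 0 1;0 0 0.002 0 0 0 1;0 0 0 0 0 0 1'; python3 -m inch '0 0 0.002 0 0 0 1;0 0 0.002 0 0 0 1;0 0 0.001 0 0 0 1;0 0 0 0 0 0 1;0 0 0 0 0 0 1'
```

```text
time: 11.7
tool_pos: [0.6267, 0.0209, 0.0534]
tool_rot: [-0.0, 0.999, -0.042, 0.0]
contact_force: [-4.9, 2.7, -6.7]
gripper_width: 0.333
time: 12.12
tool_pos: [0.6267, 0.021, 0.0489]
tool_rot: [-0.0, 0.999, -0.042, 0.0]
contact_force: [-5.7, 3.3, -5.6]
gripper_width: 0.335
```

```bash
python3 -m inch '0 0 0.001 0 0 0 1;0 0 0 0 0 0 1;0 0 0 0 0 0 1';python3 -m inch '0 0 0.001 0 0 0 1;0 0 0 0 0 0 1;0 0 0 0 0 0 1'
```

```text
time: 12.37
tool_pos: [0.6267, 0.0209, 0.0488]
tool_rot: [-0.0, 0.999, -0.042, 0.0]
contact_force: [-8.2, 2.7, -1.6]
gripper_width: 0.333
time: 12.62
tool_pos: [0.6268, 0.0209, 0.0487]
tool_rot: [-0.0, 0.999, -0.042, 0.0]
contact_force: [-10.8, 3.2, 3.1]
gripper_width: 0.335
```

```bash
python3 -m inch '0 0 0.0005 0 0 0 1;0 0 0 0 0 0 1;0 0 0 0 0 0 1;0 0 0 0 0 0 1;0 0 0 0 0 0 1';python3 - <<'E'
from h import *
togo(45,-44,.0487)
k=4
im=grab_frame("scene");x0,y0,w,h=260,180,200,150
cv2.imwrite('pics/s10c.png',cv2.resize(im[y0:y0+h,x0:x0+w],None,fx=k,fy=k,interpolation=cv2.INTER_CUBIC))
im=grab_frame("top");x0,y0,w,h=180,130,200,150
cv2.imwrite('pics/t10c.png',cv2.resize(im[y0:y0+h,x0:x0+w],None,fx=k,fy=k,interpolation=cv2.INTER_CUBIC))
E
```

```text
time: 13.03
tool_pos: [0.6268, 0.0209, 0.0487]
tool_rot: [-0.0, 0.999, -0.042, -0.0]
contact_force: [-11.8, 3.1, 4.9]
gripper_width: 0.335
jig now [[ 44.9 -45.3  48.7]] shift tool [ 0.0001 -0.0013 -0.    ] turn z -0.001 tilt corr [-0.0002  0.0001  0.    ] j [-0.09  0.23  1.74  0.    1.17 -0.  ]
```

View pics/s10c.png

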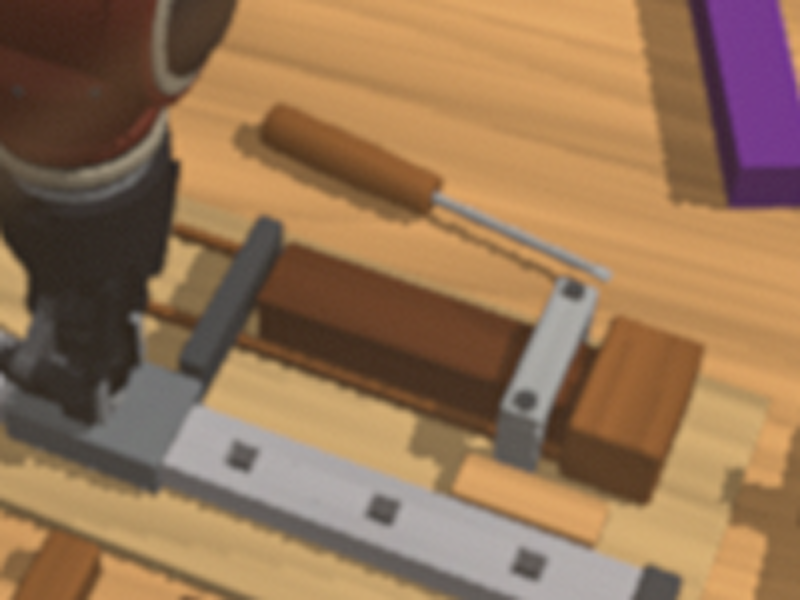

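View pics/t10c.png

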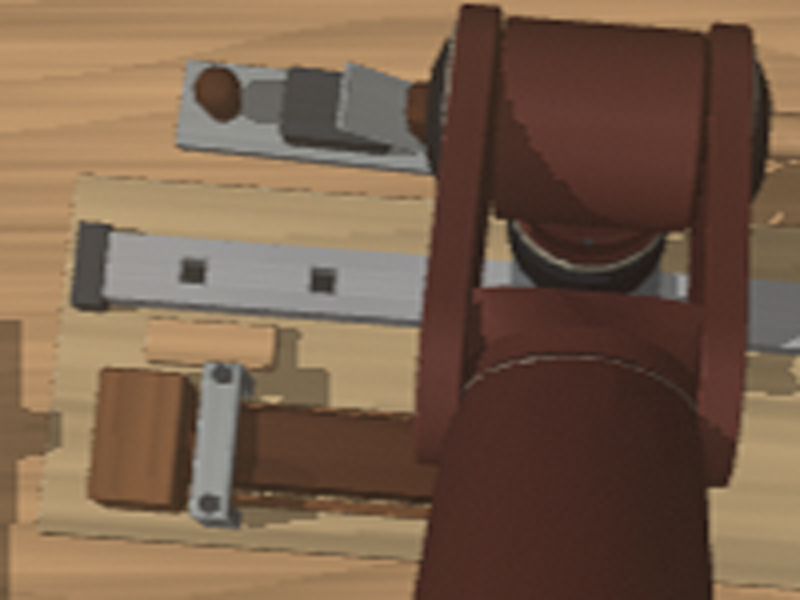

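```bash
python3 -m inch '0 -0.001 0 0 0 0 1;0 -0.0005 0 0 0 0 1;0 0 0 0 0 0 1;0 0 0 0 0 0 1;0 0 0 0 0 0 1;0 0 0 0 0 0 1'
```

```text
time: 13.63
tool_pos: [0.6268, 0.0213, 0.0487]
tool_rot: [0.001, 0.999, -0.042, -0.0]
contact_force: [-11.3, -0.9, 5.5]
gripper_width: 0.334
```

```bash
python3 -c "
from plant import *
print(job_done()); s=state(); print(s['time'],s['tool_pos'],s['contact_force'],s['gripper_width'])"
```

```text
the job is handed in; nothing more can be done
None
the job is handed in; nothing more can be done
```

I slid the dark wood blank home and moved the sliding section forward one hole. I then handed the job in at 13.6 s with the knob still gripped and the pin down. No verdict was reported.

- **Blank:** I gripped its rear half and pushed it 47 mm until it stopped, with force on the tool rising to 16 N. Both cameras then put its rear end about 1 mm from the home position.
- **Sliding section:** I gripped the knob, lifted it about 13 mm (force matched the spring) and towed it forward. The tool's net travel was 69.3 mm; I nudged it forward at the end because the pin seemed to sit against the rear of its hole.
- **Pin:** The knob came back down to the height it was first gripped at (0.0487 m) and stopped hard, so the pin is in. The last pictures show the stop arm just behind the blank, with no bystander visibly moved where the arm did not block the view.
- **Checks that disagreed:** The two cameras differed by about 6 mm in the jig's forward position. I relied mainly on the scene camera, which matched the gripper better. About 11 N of sideways force remained on the grip at the end. Reading the state after handing in was refused, so the last second itself is unchecked.
- **Detour:** My first move ran off line, close to the base and near a joint limit. I corrected it without contact.

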